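# Load the die inspection kit tray

### The arm

A 7-joint arm with a two-finger parallel gripper is mounted at the origin on a cart in front of the work surface, level with it; the furniture and walls round the work are solid. World frame = base frame: x ahead of the robot, y to its left, z up, the work surface at z = 0. Lengths are in mm, angles in rad, forces in N, time in s.
With the tool pointing down it reaches from about 400 to 750 mm from the base axis. Payload 19.5 kg.
Tool frame: the origin (TCP) lies at the very end of the fingers, on their centre line; the grasp point (between the pads) lies 19 mm behind it (robot.grip_point_offset is the distance from the TCP to the grasp point, in mm); z points along the fingers, y is the line along which they close (so a half turn about z gives the same grasp; the last joint's range is limited). The gripper opens to 85 mm and grips with 20 to 120 N. Pads are 22 mm wide; open, the fingers measure 114 mm over their backs; the gripper's body (76 mm by 85 mm) begins 54 mm behind the grasp point. The pads swing forward as they close: fully open they stand 13 mm farther back than shut.
Start: joints at [1.256, 0.707, -0.028, 1.485, 0.022, 0.951, -0.075], TCP at [154.915, -553.711, 231.268] pointing down, gripper open.
Joint ranges: [-2.71, 2.71], [-0.32, 2.16], [-1.57, 1.52], [0, 2.45], [-1.46, 4.6], [0, 2.02], [-2.83, 2.83]. Speed limits (rad/s): [1.89, 1.89, 2.57, 2.57, 3.01, 3.01, 3.01].

### API

Orientations are given as a 3x3 rotation matrix whose columns are the frame's x, y, z axes.
In Python, from station import telemetry, read_camera, robot, spotter gives the robot as it stands.
- The arm moves only by the shell command python3 -m jog 'ROWS' [FORCE]. ROWS is JSON, a list that holds one entry, the list of rows, each a list of 7 numbers: the opening, from -1 (shut) to 1 (fully open), then the shift along the tool's x, y, z in mm, then the turn, a rotation vector about the tool's x, y, z in degrees. In form: [[[jaw, x, y, z, ax, ay, az], ...]]. A call has 1 to 10 rows; each row is the pose to reach, as a shift and turn from the pose commanded when the call began, along the tool's axes at that moment; what a row does not reach only later rows make up. A row lasts 1/10 s, in which the tool goes at most 50 mm and 8.59 degrees, less where a joint would pass 70% of its speed; a pose out of reach is approached as far as the arm can. A call with a gripper value outside its range is refused whole. The fingers move at their own pace and stop on an object; FORCE is the grip in N (left out, the last holds). Time passes only in rows, so rows that repeat a pose let the fingers close. It gives the time, the measured TCP pose, the force, the opening and the grip force at its end, in the units of the state.
- telemetry.read_state(): the state, without advancing time (a new reading comes with each control period).
- read_camera(name): name is "scene" or "top" or "wrist"; returns a dict with "image" (420x560x3 uint8, blue, green, red), "fx", "fy", "cx", "cy" (pixels), "xyz" and "attitude" of the camera in the world. Camera axes: x right, y down, z forward; pixel columns grow to the right and rows downward; lengths in mm; the calibration is good to about 2 mm. A picture is of the moment at which its call begins. There is no depth.
- robot.hand_in(): hands the job in; it is judged then, once.
Trained networks look in the newest picture that a camera, given by its name, has taken for a name from the list of things; names that differ only in an ending like _2 or _b are one class to them, and where a whole thing is asked for, a point or a joint stands for the part that bears it (a point fixed in the world has none). Each returns a list of dicts, best first, with "score" (0 to 1); they miss things now and then, are a little off and sometimes report something else, mostly with a low value. They report only what shows in the picture. A call takes as long as a camera call.
- spotter.search_frame(camera, label): "rect" ([left, top, right, bottom] as shares, 0 to 1, of the picture: columns of its width, rows of its height, round what is visible of it).
- spotter.landmark_of(camera, label): "at" ([column, row] as shares, 0 to 1, of the picture: columns of its width, rows of its height: a listed point, or the origin of a listed thing).
The state is a dict: "time": time; "qpos": joint angles; "joint_vel": joint speeds; "joint_efforts": joint torques, N m; "tcp_pos": TCP position; "ee_rot": TCP orientation; "force": force on the tool from outside, world axes, zero at the start; "ft_torque": the same for the moment, N m; "opening": opening from 0.0 (shut) to 1.0 (fully open); "grasp_force": force on a finger pad.
Only numpy, scipy, OpenCV 4.12 (cv2) and the standard library are available. Lean on these libraries where they do the work, as an engineer would, in place of code of your own. Each camera call takes 0.05 s, during which the arm holds its last target. There are 200 camera calls.

### The job

Load the inspection kit tray: stand the auxiliary objective, the loupe and the blade carton each fully down and upright in the nest that fits it, set the pale grey chip tray with the dies flat on its deck between the pins of the pin nest, and then lay its plain black cover squarely on it between the same pins. Keep the open chip tray level, lower it and the objective instead of dropping them, and leave the petri dish where it lies.

Things in the scene. Friction and masses are not known exactly. Their poses are not given: they have to be found in the camera images.
- objective: auxiliary microscope objective to be kitted: black round barrel, 52 mm diameter, 34 mm tall, about 0.14 kg, standing upright on the bench; origin at the centre of its underside, z up. Grasp across the barrel from above
- loupe: eye loupe to be kitted: small black waisted round barrel with a glass in its top, 36 mm diameter, 36 mm tall, standing upright; origin at the centre of its underside, z up. Grasp across the barrel from above
- blade_carton: small pale yellow blade carton to be kitted, lying flat: 32 mm (its x) by 58 mm (its y) by 18 mm tall; origin at the centre of its underside. Grasp across the 32 mm width
- chip_tray: pale grey square chip tray with a grid of cells, some holding dark dies, open on top: 51 x 51 mm, 8 mm thick, lying flat; origin at the centre of its underside, x and y along its sides. Grasp across two sides
- cover_tray: plain black square cover for the chip tray, no cells, a raised panel on top: 51 x 51 mm, 8 mm thick (6.6 mm at its edge), solid with a flat underside, lying flat; origin at the centre of its underside, x and y along its sides. Grasp across two sides
- nest_large: fixed dark grey plastic nest block, 88 x 88 x 12 mm, with the large round pocket, for the objective: 60 mm diameter, mouth chamfered to 70 mm, 7 mm deep. Origin at the centre of the underside, 6 mm above the bench; pocket floor 5 mm and block top 12 mm above the origin; x and y along its sides. The four nests stand 92 mm apart in a 2 x 2 square, in any order, sides parallel
- nest_small: fixed dark grey plastic nest block, 88 x 88 x 12 mm, with the small round pocket, for the loupe: 44 mm diameter, mouth chamfered to 54 mm, 7 mm deep. Origin at the centre of the underside, 6 mm above the bench; pocket floor 5 mm and block top 12 mm above the origin
- nest_oblong: fixed dark grey plastic nest block, 88 x 88 x 12 mm, with the oblong pocket, for the blade carton: 40 mm along the block's x, 66 mm along its y, mouth chamfered 5 mm wider on every side, 6 mm deep. Origin at the centre of the underside, 6 mm above the bench; pocket floor 6 mm and block top 12 mm above the origin
- nest_pins: fixed dark grey pin nest for the chip tray and its cover: deck 88 x 88 mm, top 5 mm above the origin (centre of the underside, 6 mm above the bench). Eight steel pins of 7 mm diameter, two at each side of a square 57 mm wide between facing pins, 40 mm apart in a pair (a finger fits between, down to the deck); straight to 11 mm above the deck, tapering to tips at 18 mm. x, y along the square
- petri_dish: bystander: round clear closed petri dish, 60 mm diameter, 16 mm tall, flat on the bench; origin at the centre of its underside. Close behind it stands the bench's air sampler, a fixed steel cabinet 0.32 m high with a valve on top to 0.49 m; its front runs from about x 0.57, y -0.20 to x 0.61, y 0.03, its back is at about x 0.77: go round in front of it. A wall runs along the bench's left edge

How it is judged:
By the outcome, as a careful person would: the job done as asked, in the order asked, and still so for the second after the job is handed in, with the robot touching nothing.
It also fails if it takes over 138 s, if anything falls off the work surface, if the arm or the gripper's body presses on something with over 40 N, if the wrist force passes 120 N, or if a joint passes its speed limit or range.

## Working session

There is one attempt and no reset: what is moved stays moved. The work goes in short steps, Python scripts to look and compute and a shell command to move; the robot and the scene stay as the last step left them, time stands still between calls to the robot, and variables do not carry over. Pictures are saved under pics/ and viewed, at most 14 in all, crops included, and the job is handed in when it is done.

```bash
ls; mkdir -p pics; cat > h.py <<'E'
import numpy as np, cv2
from station import telemetry, read_camera, robot, spotter
def ray(c,u,v):
    d=np.array([(u-c["cx"])/c["fx"],(v-c["cy"])/c["fy"],1.0]); R=np.array(c["attitude"]).reshape(3,3)
    return R@d
def onplane(c,u,v,z):
    d=ray(c,u,v); o=np.array(c["xyz"]); return o+d*(z-o[2])/d[2]
def proj(c,p):
    R=np.array(c["attitude"]).reshape(3,3); q=R.T@(np.array(p)-np.array(c["xyz"]))
    return np.array([c["fx"]*q[0]/q[2]+c["cx"],c["fy"]*q[1]/q[2]+c["cy"]])
def snap(n,f=None):
    c=read_camera(n)
    if f: cv2.imwrite("pics/"+f,np.array(c["image"]))
    return c
E
python3 - <<'E'
from h import *
np.set_printoptions(precision=3,suppress=True)
s=telemetry.read_state();print(s["time"],s["tcp_pos"],np.array(s["ee_rot"]).tolist(),s["opening"],s["force"])
names="objective loupe blade_carton chip_tray cover_tray nest_large nest_small nest_oblong nest_pins petri_dish".split()
zz=dict(nest_large=6,nest_small=6,nest_oblong=6,nest_pins=6)
for cam in ("top","scene"):
    c=snap(cam,cam+"0.png");print(cam,np.array(c["xyz"]),c["fx"],np.array(c["attitude"]).tolist())
    for n in names:
        for r in spotter.landmark_of(cam,n)[:2]:
            u,v=r["at"][0]*560,r["at"][1]*420
            print(n,round(r["score"],2),np.round([u,v]),onplane(c,u,v,zz.get(n,0))[:2].round(1))
E
```

```text
pics
0.0 [ 154.823 -553.489  230.854] [[0.9630318904787474, 0.269387179531964, -0.00035415355892943443], [0.26938740398333133, -0.9630313556535194, 0.0010171544948547877], [-6.70526014481907e-05, -0.0010749567239402757, -0.999999419985827]] 1.0010433774595828 [-0.668 -0.295 -0.055]
top [ 437.908 -104.616 1137.827] 447.66905215973526 [[-0.022790588339999102, -0.9962514245545484, 0.08344871572498595], [-0.999708686214411, 0.023373728423452225, 0.00601760143602972], [-0.007945551621687802, -0.08328726128658283, -0.9964939038031329]]
objective 0.68 [187. 186.] [601.8 128.9]
loupe 0.63 [275. 256.] [418. -94.]
blade_carton 0.74 [163. 217.] [522.5 190.6]
chip_tray 0.81 [238. 237.] [467.6   0.5]
cover_tray 0.97 [200. 231.] [485.8  97.6]
nest_large 0.64 [353. 242.] [ 448.  -289.4]
nest_small 0.65 [356. 211.] [ 526.6 -300.7]
nest_oblong 0.94 [383. 252.] [ 421.9 -364.5]
nest_pins 0.75 [392. 216.] [ 511.5 -390.4]
petri_dish 0.86 [252. 206.] [546.9 -36.4]
scene [ 230.2   -700.846  666.58 ] 462.3995670708366 [[0.8861750898051441, -0.3242557470433396, 0.33098628478867603], [-0.46324262829092877, -0.6045918049515373, 0.6479776359717634], [-0.009998877084812124, -0.7275485962427585, -0.6859832815471778]]
objective 0.87 [262. 156.] [607.2 135.8]
loupe 0.82 [228. 244.] [419.8 -96.7]
blade_carton 0.68 [218. 154.] [514.5 192.4]
blade_carton 0.41 [283. 310.] [ 443.3 -284.9]
cover_tray 0.64 [221. 181.] [482.1  92.4]
nest_large 0.74 [284. 308.] [ 444.3 -286.9]
nest_small 0.87 [335. 293.] [ 539.  -300.9]
nest_oblong 0.71 [297. 354.] [ 422.4 -371.8]
nest_pins 0.6 [353. 340.] [ 514.1 -393.7]
petri_dish 0.75 [275. 207.] [550.3 -44.3]
```

View pics/top0.png

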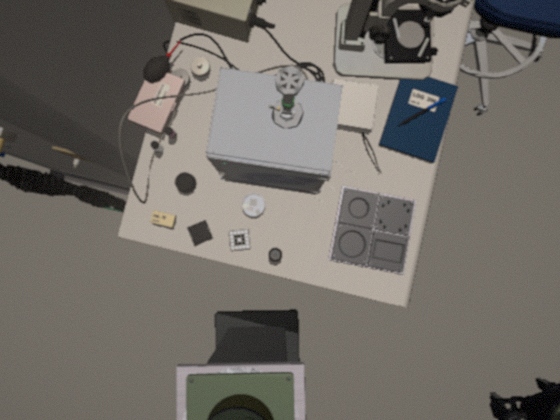

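View pics/scene0.png

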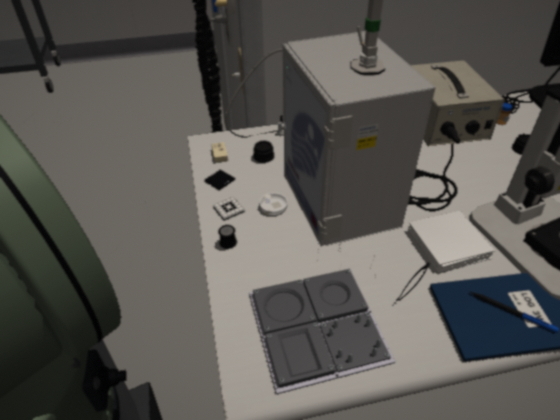

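The top view shows four nests at right: small pocket (359,208), large (351,243), pins (395,215), oblong (388,251). The objects lie left of and below the cabinet: carton (163,219), objective (186,183), cover (201,232), tray (239,240), petri dish (253,205) and loupe (275,255). I'm moving over the nests for a wrist look.

```bash
cat >> h.py <<'E'
def go(x,y,z,yaw=None):
    """shift/turn (tool axes) to reach TCP x,y,z, tool-y line at yaw deg (mod 180), tool down"""
    from scipy.spatial.transform import Rotation as Ro
    s=telemetry.read_state(); R=np.array(s["ee_rot"]); p=np.array(s["tcp_pos"])
    cur=np.degrees(np.arctan2(R[1,1],R[0,1])); yaw=cur if yaw is None else yaw
    d=(yaw-cur+90)%180-90; a=np.radians(cur+d); Y=np.array([np.cos(a),np.sin(a),0]);Z=np.array([0,0,-1.])
    T=np.c_[np.cross(Y,Z),Y,Z]
    print("shift",(R.T@(np.array([x,y,z])-p)).round(1),"turn",np.degrees(Ro.from_matrix(R.T@T).as_rotvec()).round(2),"curyaw",cur.round(1),"q7",round(s["qpos"][6],2),"t",s["time"])
E
python3 -m jog '[[[1,369,-121,-69,0,0,0],[1,369,-121,-69,0,0,0],[1,369,-121,-69,0,0,0],[1,369,-121,-69,0,0,0],[1,369,-121,-69,0,0,0],[1,369,-121,-69,0,0,0],[1,369,-121,-69,0,0,0],[1,369,-121,-69,0,0,0],[1,369,-121,-69,0,0,0],[1,369,-121,-69,0,0,0]]]' 40
python3 - <<'E'
from h import *
c=snap("wrist","w0.png"); s=telemetry.read_state(); R=np.array(s["ee_rot"])
print(c["fx"],c["cx"],c["cy"],"cam in tool",R.T@(np.array(c["xyz"])-s["tcp_pos"]),R.T@np.array(c["attitude"]),s["tcp_pos"],s["qpos"])
for n in "nest_large nest_small nest_oblong nest_pins".split():
    for r in spotter.landmark_of("wrist",n)[:1]:
        u,v=r["at"][0]*560,r["at"][1]*420
        print(n,round(r["score"],2),np.round([u,v]),onplane(c,u,v,6)[:2].round(1))
E
```

```text
time: 2.1
tcp_pos: [478.0, -337.3, 300.1]
ee_rot: [[0.963, 0.271, -0.0], [0.271, -0.963, 0.0], [-0.0, -0.0, -1.0]]
force: [-0.9, -1.3, -0.8]
opening: 1.007
grasp_force: 0.0
314.1541337017526 279.2326787698123 205.6631748432705 cam in tool [  77.90006007   -0.40240514 -142.17525015] [[ 2.09389579e-03 -9.53811280e-01 -3.00399165e-01]
 [ 9.99997781e-01  2.06666639e-03  4.08394704e-04]
 [ 2.31293383e-04 -3.00399354e-01  9.53813491e-01]] [ 477.14719947 -338.18544173  300.13839371] [ 0.55015775  0.65796136  0.02386052  1.32555064 -0.01532941  1.15872081
 -0.72322972]
nest_large 0.65 [241. 178.] [ 444.6 -290.1]
nest_small 0.6 [269. 117.] [ 535.9 -307.3]
nest_oblong 0.96 [294. 207.] [ 422.6 -375. ]
nest_pins 0.57 [327. 150.] [ 514.6 -395.7]
```

View pics/w0.png

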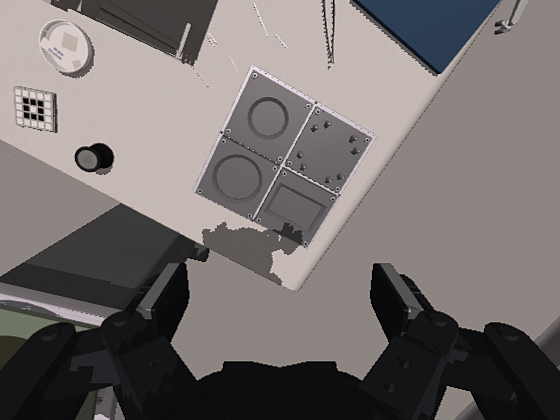

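The wrist view shows all four nests clearly: small (267,118), large (238,179), pins (328,150), oblong (297,205). I'm rectifying it to measure them.

```bash
cat >> h.py <<'E'
def ortho(c,x0,y0,w,h,z,k=3):
    """top-down picture of plane z: column -> +x from x0, row -> -y from y0 (top), k px/mm"""
    P=np.float32([[0,0],[w*k,0],[w*k,h*k],[0,h*k]]); W=[(x0,y0,z),(x0+w,y0,z),(x0+w,y0-h,z),(x0,y0-h,z)]
    M=cv2.getPerspectiveTransform(np.float32([proj(c,q) for q in W]),P)
    return cv2.warpPerspective(np.array(c["image"]),M,(w*k,h*k),flags=cv2.INTER_CUBIC)
E
python3 - <<'E'
from h import *
from scipy.optimize import least_squares
c=snap("wrist")
im=ortho(c,370,-230,220,220,18,3); 
im=cv2.convertScaleAbs(im,alpha=1.6); 
for i in range(0,660,60): cv2.line(im,(i,0),(i,6),(0,0,255),1); cv2.line(im,(0,i),(6,i),(0,0,255),1)
im=im[:,:]; im=cv2.copyMakeBorder(im,0,0,0,0,0); cv2.imwrite("pics/o0.png",cv2.resize(im,(600,600)))
E
```

```text
(no output)
```

View pics/o0.png

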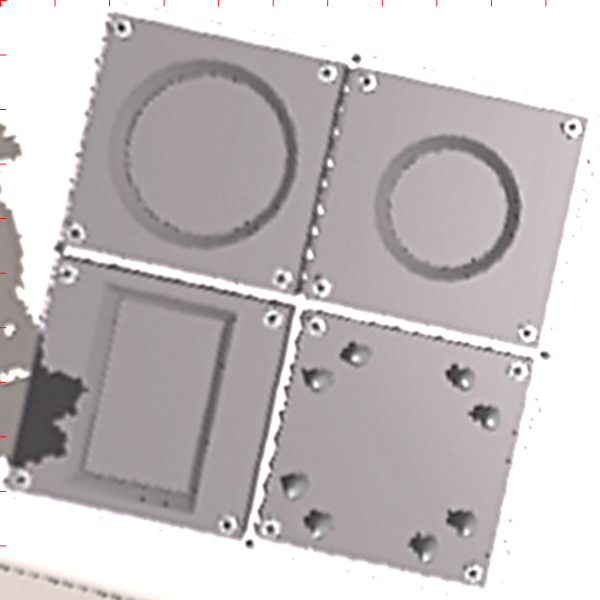

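Rectified at 2.727 px/mm. Block corners are at (109,13), (587,118) and (485,587), with the centre gap at (301,300). The pins are lower right around (394,449), and the layout is turned about -12.4°. I take the nest centres as large (443.7,-286.1), small (533.5,-305.9), oblong (423.9,-376.0) and pins (513.7,-395.8). Next I'll look at the objects.

```bash
python3 -c "
from h import *
go(430,40,300,-90)"
```

```text
shift [ 5.620e+01 -3.772e+02  3.000e-01] turn [-0.000e+00  1.000e-02  1.556e+01] curyaw -74.4 q7 -0.72 t 2.4
```

```bash
python3 -m jog '[[[1,56,-377,0,0,0,15.6],[1,56,-377,0,0,0,15.6],[1,56,-377,0,0,0,15.6],[1,56,-377,0,0,0,15.6],[1,56,-377,0,0,0,15.6],[1,56,-377,0,0,0,15.6],[1,56,-377,0,0,0,15.6],[1,56,-377,0,0,0,15.6],[1,56,-377,0,0,0,15.6],[1,56,-377,0,0,0,15.6]]]' | head -3
python3 - <<'E'
from h import *
import time
c=snap("wrist"); s=telemetry.read_state(); print(s["tcp_pos"],np.round(s["qpos"],2),s["joint_vel"])
import pickle; pickle.dump({k:np.array(c[k]) for k in c},open("c1.pkl","wb"))
H=dict(objective=34,loupe=36,blade_carton=18,chip_tray=8,cover_tray=6.6)
for n in "objective loupe blade_carton chip_tray cover_tray petri_dish".split():
    for r in spotter.landmark_of("wrist",n)[:1]:
        u,v=r["at"][0]*560,r["at"][1]*420
        print(n,round(r["score"],2),np.round([u,v]),onplane(c,u,v,0)[:2].round(1))
im=ortho(c,370,240,280,360,8,2); im=cv2.convertScaleAbs(im,alpha=1.3)
print(im.shape); cv2.imwrite("pics/o1.png",cv2.resize(im,(467,600)))
E
```

```text
time: 3.4
tcp_pos: [430.0, 40.2, 300.4]
ee_rot: [[1.0, 0.001, 0.0], [0.001, -1.0, -0.0], [0.0, 0.0, -1.0]]
[430.10571638  39.51582978 300.37715712] [-0.24  0.41  0.11  1.85 -0.06  0.89 -1.67] [ 1.89325354e-02  1.08065011e-03  2.61144061e-03 -7.25837555e-05
 -2.80809321e-04  5.57547449e-04  7.90489497e-04]
objective 0.57 [202.  23.] [606.3 136.8]
loupe 0.93 [370. 167.] [425.1 -89.1]
blade_carton 0.66 [169. 100.] [515.1 187.4]
chip_tray 0.55 [313. 142.] [460.5  -6.9]
cover_tray 0.78 [239. 125.] [483.3  95.4]
petri_dish 0.96 [342.  77.] [544.5 -41.9]
(720, 560, 3)
```

View pics/o1.png

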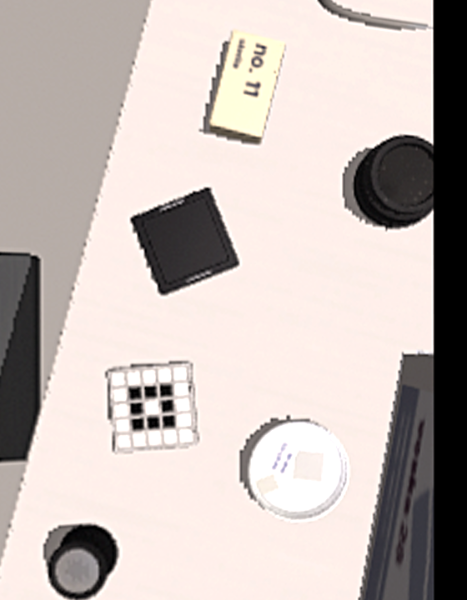

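Rectified at 1.668 px/mm: chip tray centre at (153,407), cover (186,241), carton top (247,87), objective top (405,172), loupe glass (77,571). In world coordinates:

| Thing | Position (mm) | Angle |
|---|---|---|
| Chip tray | (461.6,-4.3) | 5.4° |
| Cover | (481.5,95) | 21.7° |
| Carton | (517.6,184.7) | -13.5° |
| Objective | about (606,132) | – |
| Loupe | about (421,-94) | – |

I'm heading for the objective.

```bash
cat >> h.py <<'E'
def look(n,h,f=None):
    """circle/label position from wrist camera: bench origin by network, and top centre via the box"""
    c=snap("wrist",f)
    for r in spotter.landmark_of("wrist",n)[:1]:
        u,v=r["at"][0]*560,r["at"][1]*420; print(n,round(r["score"],2),np.round([u,v]),"origin",onplane(c,u,v,h)[:2].round(1))
    return c
E
python3 -c "
from h import *
go(606,132,120,-90)"
python3 -m jog '[[[1,50,-26,0,0,0,0],[1,90,-46,15,0,0,0],[1,130,-69,75,0,0,0],[1,176,-92,120,0,0,0],[1,176,-92,165,0,0,0],[1,176,-92,180,0,0,0],[1,176,-92,180,0,0,0]]]' | head -3
python3 - <<'E'
from h import *
c=look("objective",0); im=ortho(c,560,180,100,100,34,4); cv2.imwrite("pics/o2.png",im)
E
```

```text
shift [175.8 -92.3 180.3] turn [-0.    0.   -0.04] curyaw -90.0 q7 -1.67 t 3.75
time: 4.45
tcp_pos: [604.1, 132.4, 114.2]
ee_rot: [[1.0, 0.001, -0.008], [0.001, -1.0, -0.002], [-0.008, 0.002, -1.0]]
objective 0.8 [282. 199.] origin [605.2 129.8]
```

View pics/o2.png

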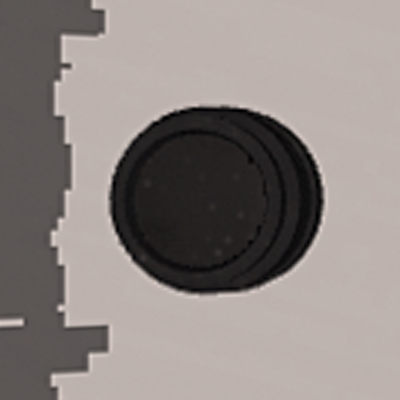

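The objective top is centred at about (198,200) in the 4 px/mm view, giving (608.8,130). The barrel is stepped. Descending and gripping.

```bash
python3 -c "
from h import *
go(608.5,130,8,-90)"

```

```text
shift [  2.7   1.9 112.8] turn [0.02 0.03 0.  ] curyaw -90.0 q7 -1.76 t 4.55
```

```bash
python3 -m jog '[[[1,2.7,1.9,30,0,0,0],[1,2.7,1.9,60,0,0,0],[1,2.7,1.9,80,0,0,0],[1,2.7,1.9,95,0,0,0],[1,2.7,1.9,105,0,0,0],[1,2.7,1.9,112,0,0,0],[1,2.7,1.9,112,0,0,0]]]' 40
python3 -m jog '[[[-0.2,0,0,0,0,0,0],[-0.2,0,0,0,0,0,0],[-0.2,0,0,0,0,0,0],[-0.2,0,0,0,0,0,0],[-0.2,0,0,0,0,0,0],[-0.2,0,0,0,0,0,0],[-0.2,0,0,0,0,0,0],[-0.2,0,0,0,0,0,0]]]' 40
```

```text
time: 5.25
tcp_pos: [608.8, 130.6, 8.5]
ee_rot: [[1.0, 0.0, 0.0], [0.0, -1.0, 0.0], [0.0, -0.0, -1.0]]
force: [0.5, 0.3, 0.4]
opening: 0.999
grasp_force: 0.0
time: 6.05
tcp_pos: [609.0, 130.6, 9.4]
ee_rot: [[1.0, 0.001, 0.001], [0.001, -1.0, 0.0], [0.001, -0.0, -1.0]]
force: [-3.2, -1.1, 12.2]
opening: 0.549
grasp_force: 39.9
```

```bash
python3 -m jog '[[[-0.2,0,0,-8,0,0,0],[-0.2,0,0,-25,0,0,0],[-0.2,0,0,-50,0,0,0],[-0.2,0,0,-80,0,0,0],[-0.2,-10,0,-110,0,0,0],[-0.2,-40,5,-130,0,0,0],[-0.2,-75,10,-135,0,0,0],[-0.2,-110,30,-135,0,0,0],[-0.2,-145,50,-135,0,0,0],[-0.2,-178,80,-135,0,0,0]]]' 60
python3 -c "
from h import *
snap('wrist','w3.png')
go(443.7,-286.1,100,-102.4)"
```

```text
time: 7.05
tcp_pos: [429.3, 50.7, 144.6]
ee_rot: [[1.0, 0.002, 0.002], [0.002, -1.0, 0.001], [0.002, -0.001, -1.0]]
force: [1.6, -1.5, -1.6]
opening: 0.536
grasp_force: 61.0
shift [ 20.8 331.2  45.3] turn [ 0.16  0.22 12.27] curyaw -90.1 q7 -1.67 t 7.1
```

View pics/w3.png

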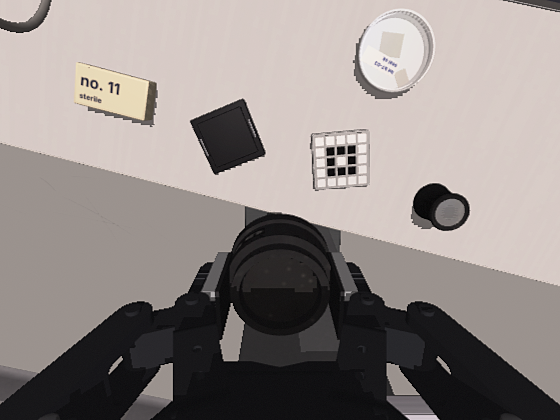

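The wrist view shows the objective held straight between the pads (centre 280,280). Carrying it round to the large nest.

```bash
python3 -m jog '[[[-0.2,0,25,0,0,0,0],[-0.2,3,65,0,0,0,3],[-0.2,8,110,0,0,0,6],[-0.2,10,155,5,0,0,9],[-0.2,12,200,10,0,0,12.3],[-0.2,15,245,20,0,0,12.3],[-0.2,19,285,30,0,0,12.3],[-0.2,20.8,315,40,0,0,12.3],[-0.2,20.8,331,45,0,0,12.3],[-0.2,20.8,331,45,0,0,12.3]]]' 60
python3 - <<'E'
from h import *
c=snap('wrist')
im=ortho(c,380,-220,130,130,18,4); cv2.imwrite("pics/o4.png",im)
go(443.7,-286.1,45,-102.4)
E
```

```text
time: 8.1
tcp_pos: [451.1, -282.3, 98.4]
ee_rot: [[0.977, -0.215, -0.0], [-0.215, -0.977, -0.001], [-0.0, 0.001, -1.0]]
force: [0.2, 1.2, -1.3]
opening: 0.536
grasp_force: 61.1
shift [-6.5  7.1 53.8] turn [-0.01 -0.    0.08] curyaw -102.3 q7 -1.3 t 8.15
```

View pics/o4.png

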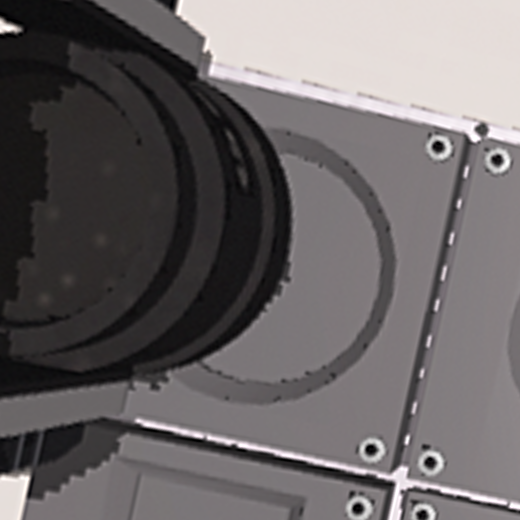

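```bash
python3 -m jog '[[[-0.2,-6.5,7,20,0,0,0],[-0.2,-6.5,7,40,0,0,0],[-0.2,-6.5,7,54,0,0,0],[-0.2,-6.5,7,54,0,0,0],[-0.2,-6.5,7,54,0,0,0]]]' 60
python3 -c "
from h import *
go(443.7,-286.1,21,-102.4)"
```

```text
time: 8.65
tcp_pos: [444.4, -285.2, 45.2]
ee_rot: [[0.977, -0.211, 0.0], [-0.211, -0.977, 0.0], [0.0, -0.0, -1.0]]
force: [-0.0, -0.2, -0.1]
opening: 0.535
grasp_force: 61.1
shift [-0.5  1.1 24.2] turn [-0.01 -0.02  0.2 ] curyaw -102.2 q7 -1.29 t 8.65
```

```bash
python3 -m jog '[[[-0.2,-0.5,1,8,0,0,0],[-0.2,-0.5,1,14,0,0,0],[-0.2,-0.5,1,18,0,0,0],[-0.2,-0.5,1,21,0,0,0],[-0.2,-0.5,1,23,0,0,0],[-0.2,-0.5,1,24,0,0,0],[-0.2,-0.5,1,24.5,0,0,0],[-0.2,-0.5,1,25,0,0,0],[-0.2,-0.5,1,25,0,0,0]]]' 60 
```

```text
time: 9.55
tcp_pos: [443.1, -286.8, 20.5]
ee_rot: [[0.977, -0.213, 0.0], [-0.213, -0.977, -0.0], [0.0, 0.0, -1.0]]
force: [-5.5, 4.2, 27.5]
opening: 0.532
grasp_force: 65.7
```

```bash
python3 -m jog '[[[-0.2,0,0,-0.7,0,0,0],[0.15,0,0,-0.7,0,0,0],[0.3,0,0,-0.7,0,0,0],[0.5,0,0,-0.7,0,0,0],[0.6,0,0,-0.7,0,0,0],[0.6,0,0,-10,0,0,0],[0.7,0,0,-40,0,0,0],[0.7,0,0,-80,0,0,0],[0.7,0,0,-90,0,0,0],[0.7,0,0,-90,0,0,0]]]' 60 
python3 - <<'E'
from h import *
c=snap('wrist')
cv2.imwrite("pics/o5.png",ortho(c,370,-220,220,200,18,3))
go(421,-94,130,-90)
E
```

```text
time: 10.55
tcp_pos: [443.7, -287.2, 111.1]
ee_rot: [[0.977, -0.213, 0.002], [-0.213, -0.977, -0.001], [0.003, 0.001, -1.0]]
force: [0.9, 0.5, -1.2]
opening: 0.852
grasp_force: 0.0
shift [ -62.8 -183.8  -20.3] turn [  0.02  -0.05 -12.27] curyaw -102.3 q7 -1.29 t 10.6
```

View pics/o5.png

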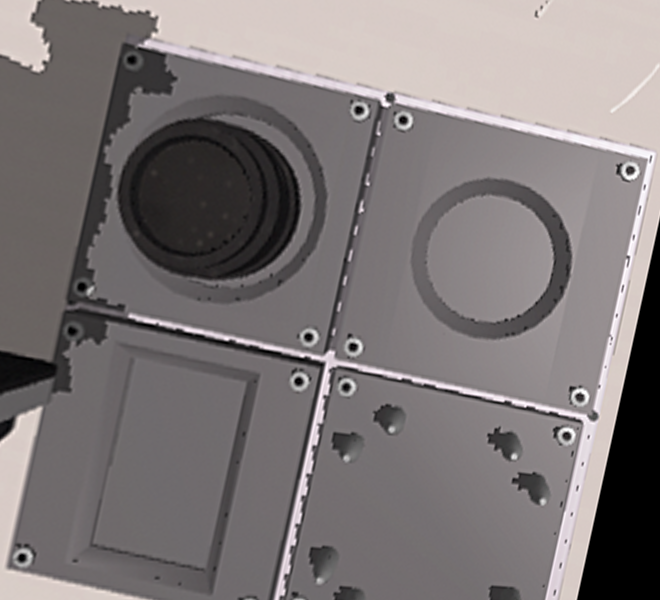

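The objective stands inside the large pocket, with an even crescent of floor visible (centre about 215,200). The small mouth at (491,258) matches its earlier fix. Next is the loupe.

```bash
python3 -m jog '[[[0.5,-15,-40,-10,0,0,-3],[0.5,-30,-85,-19,0,0,-6],[0.5,-45,-130,-19,0,0,-9],[0.5,-63,-165,-19,0,0,-12.3],[0.5,-63,-184,-19,0,0,-12.3],[0.5,-63,-184,-19,0,0,-12.3],[0.5,-63,-184,-19,0,0,-12.3]]]' 40 | head -3
python3 - <<'E'
from h import *
c=look("loupe",0); im=ortho(c,370,-45,100,100,36,4); cv2.imwrite("pics/o6.png",im)
go(421,-94,100,-90)
E
```

```text
time: 11.3
tcp_pos: [420.5, -93.8, 127.7]
ee_rot: [[1.0, 0.001, -0.001], [0.001, -1.0, 0.0], [-0.001, -0.0, -1.0]]
loupe 0.56 [277. 193.] origin [423.8 -92.4]
shift [ 0.6 -0.5 27.9] turn [ 0.01  0.04 -0.04] curyaw -90.0 q7 -1.43 t 11.4
```

View pics/o6.png

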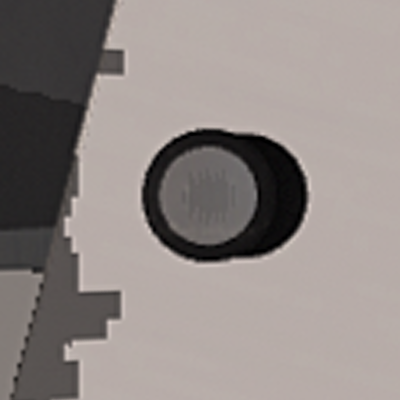

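The loupe's glass is centred at (208,195) in the 4 px/mm view, giving (422.1,-93.8).

```bash
python3 -m jog '[[[0.5,1.6,0,35,0,0,0],[0.5,1.6,0,70,0,0,0],[0.5,1.6,0,95,0,0,0],[0.5,1.6,0,110,0,0,0],[0.5,1.6,0,118.5,0,0,0],[0.5,1.6,0,118.5,0,0,0],[-0.5,1.6,0,118.5,0,0,0],[-0.5,1.6,0,118.5,0,0,0],[-0.5,1.6,0,118.5,0,0,0],[-0.5,1.6,0,118.5,0,0,0]]]' 40 | head -3
python3 -m jog '[[[-0.5,0,0,0,0,0,0],[-0.5,0,0,0,0,0,0],[-0.5,0,0,-10,0,0,0],[-0.5,0,0,-30,0,0,0],[-0.5,0,0,-60,0,0,0],[-0.5,0,0,-80,0,0,0],[-0.5,0,0,-80,0,0,0],[-0.5,0,0,-80,0,0,0]]]' 40
python3 - <<'E'
from h import *
snap('wrist','w7.png')
go(533.5,-305.9,89,-102.4)
E
```

```text
time: 12.4
tcp_pos: [422.7, -93.8, 10.7]
ee_rot: [[1.0, 0.0, 0.001], [0.0, -1.0, -0.0], [0.001, 0.0, -1.0]]
time: 13.2
tcp_pos: [422.6, -93.7, 90.5]
ee_rot: [[1.0, 0.0, 0.001], [0.0, -1.0, -0.0], [0.001, 0.0, -1.0]]
force: [0.7, 0.2, -0.7]
opening: 0.407
grasp_force: 40.0
shift [111.1 212.3   0.9] turn [-1.000e-02 -2.000e-02  1.243e+01] curyaw -90.0 q7 -1.44 t 13.25
```

View pics/w7.png

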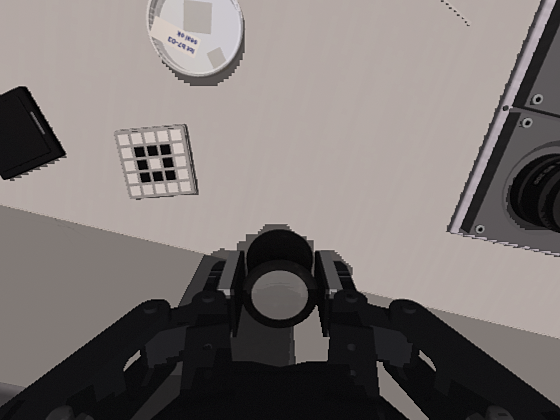

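The loupe is held upright at (280,290). I'll go round in front of the cabinet to the small nest.

```bash
python3 -m jog '[[[-0.5,0,30,0,0,0,2],[-0.5,0,75,0,0,0,5],[-0.5,5,120,0,0,0,8],[-0.5,10,165,0,0,0,12.4],[-0.5,25,200,0,0,0,12.4],[-0.5,60,210,0,0,0,12.4],[-0.5,95,212,0,0,0,12.4],[-0.5,111,212,0,0,0,12.4],[-0.5,111,212,0,0,0,12.4],[-0.5,111,212,0,0,0,12.4]]]' 40 |head -2
python3 -c "
from h import *
go(533.5,-305.9,21.5,-102.4)"
```

```text
time: 14.25
tcp_pos: [532.6, -305.4, 88.8]
shift [ 1.1  0.4 67.3] turn [-0.02  0.11  0.03] curyaw -102.4 q7 -1.34 t 14.25
```

```bash
python3 -m jog '[[[-0.5,1,0.4,25,0,0,0],[-0.5,1,0.4,45,0,0,0],[-0.5,1,0.4,56,0,0,0],[-0.5,1,0.4,62,0,0,0],[-0.5,1,0.4,65,0,0,0],[-0.5,1,0.4,67,0,0,0],[-0.5,1,0.4,68,0,0,0],[-0.5,1,0.4,68,0,0,0]]]' 40
```

```text
time: 15.05
tcp_pos: [534.4, -306.3, 22.1]
ee_rot: [[0.977, -0.214, 0.0], [-0.214, -0.977, -0.0], [0.0, 0.0, -1.0]]
force: [0.4, -0.7, 0.6]
opening: 0.405
grasp_force: 40.1
```

```bash
python3 -m jog '[[[-0.5,0,0,0.5,0,0,0],[-0.5,0,0,1,0,0,0],[-0.5,0,0,1.5,0,0,0],[-0.5,0,0,1.5,0,0,0]]]' 40
```

```text
time: 15.45
tcp_pos: [534.5, -306.3, 21.7]
ee_rot: [[0.977, -0.214, 0.001], [-0.214, -0.977, -0.0], [0.001, 0.0, -1.0]]
force: [-6.3, 4.2, 22.3]
opening: 0.41
grasp_force: 42.5
```

Seated with 22 N. Releasing, then on to the carton, back in front of the cabinet.

```bash
python3 -m jog '[[[-0.5,0,0,-0.8,0,0,0],[-0.05,0,0,-0.8,0,0,0],[0.1,0,0,-0.8,0,0,0],[0.2,0,0,-0.8,0,0,0],[0.2,0,0,-10,0,0,0],[0.2,0,0,-40,0,0,0],[0.2,0,0,-80,0,0,0],[0.2,0,0,-110,0,0,0],[0.2,0,0,-110,0,0,0],[0.2,0,0,-110,0,0,0]]]' 40 | head -2
python3 - <<'E'
from h import *
c=snap('wrist'); im=ortho(c,370,-220,220,220,18,2); cv2.imwrite("pics/o8.png",im)
go(430,-250,132,-102.4);go(430,150,132,-103.5); go(517.6,184.7,132,-13.5)
E
```

```text
time: 16.45
tcp_pos: [534.4, -306.3, 130.9]
shift [-113.7  -32.5   -1.9] turn [-0.01  0.03  0.03] curyaw -102.4 q7 -1.33 t 16.5
shift [-199.4 -423.2   -1.8] turn [-0.01  0.03  1.13] curyaw -102.4 q7 -1.33 t 16.5
shift [-121.2 -475.9   -1.8] turn [-4.000e-02  1.000e-02 -8.887e+01] curyaw -102.4 q7 -1.33 t 16.5
```

View pics/o8.png

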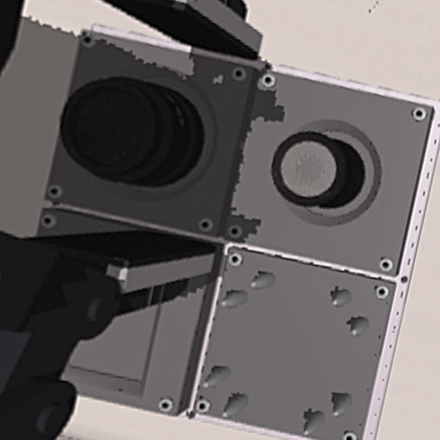

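The loupe stands in the small pocket (centre about 318,170). A width-wise grip would swing the camera towards the left wall, so I'll take the carton across its 58 mm length. The jaw fits it, and the nest leaves room for the fingers that way too.

```bash
python3 -m jog '[[[0.3,-40,-10,0,0,0,0],[0.5,-80,-22,0,0,0,0],[1,-114,-45,0,0,0,0],[1,-125,-90,0,0,0,0],[1,-135,-138,0,0,0,0],[1,-145,-186,0,0,0,0],[1,-155,-234,0,0,0,0],[1,-165,-282,0,0,0,0],[1,-175,-330,0,0,0,0],[1,-180,-365,0,0,0,0]]]' 40 | head -2
python3 -m jog '[[[1,20,-45,0,0,0,1.1],[1,45,-85,0,0,0,1.1],[1,59,-111,0,0,0,1.1],[1,59,-111,0,0,0,1.1],[1,59,-111,0,0,0,1.1]]]' 40 | head -2
python3 - <<'E'
from h import *
c=look("blade_carton",0); im=ortho(c,470,235,100,100,18,4); cv2.imwrite("pics/o9.png",im)
go(517.6,184.7,4,-103.5)
E
```

```text
time: 17.5
tcp_pos: [435.7, 91.9, 129.6]
time: 18.0
tcp_pos: [517.4, 184.4, 129.3]
blade_carton 0.56 [278. 197.] origin [517.3 185.2]
shift [  0.   -1.1 125.9] turn [ 0.06  0.06 -0.02] curyaw -103.5 q7 -2.02 t 18.1
```

View pics/o9.png

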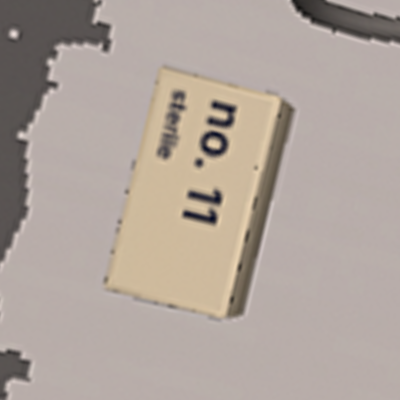

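Carton top corners are at (163,66), (281,97), (221,319) and (105,290), giving a centre of (518.1,186.8) with the long axis at 75.4°.

```bash
python3 -m jog '[[[1,0,-3,35,0,0,1.1],[1,0,-3,75,0,0,1.1],[1,0,-3,100,0,0,1.1],[1,0,-3,115,0,0,1.1],[1,0,-3,123,0,0,1.1],[1,0,-3,126,0,0,1.1],[1,0,-3,126,0,0,1.1],[0.6,0,-3,126,0,0,1.1],[0,0,-3,126,0,0,1.1],[0,0,-3,126,0,0,1.1]]]' 40 | head -3
python3 -m jog '[[[0,0,0,0,0,0,0],[0,0,0,0,0,0,0],[0,0,0,0,0,0,0]]]' 40
```

```text
time: 19.1
tcp_pos: [519.1, 187.8, 5.3]
ee_rot: [[0.968, -0.252, 0.001], [-0.252, -0.968, 0.001], [0.001, -0.001, -1.0]]
time: 19.4
tcp_pos: [519.1, 187.8, 5.3]
ee_rot: [[0.968, -0.252, 0.001], [-0.252, -0.968, 0.001], [0.001, -0.001, -1.0]]
force: [-1.4, -0.9, 11.0]
opening: 0.665
grasp_force: 40.7
```

```bash
python3 -m jog '[[[0,0,0,-6,0,0,0],[0,0,0,-25,0,0,0],[0,0,0,-60,0,0,0],[0,-15,0,-95,0,0,0],[0,-45,10,-120,0,0,0],[0,-75,35,-125,0,0,0],[0,-95,75,-125,0,0,0],[0,-108,105,-125,0,0,0],[0,-108,105,-125,0,0,0],[0,-108,105,-125,0,0,0]]]' 60
python3 -c "
from h import *
go(423.9,-376,80,-102.4)"
```

```text
time: 20.4
tcp_pos: [388.2, 113.0, 129.8]
ee_rot: [[0.968, -0.252, 0.001], [-0.252, -0.968, 0.001], [0.001, -0.001, -1.0]]
force: [0.5, 0.4, -1.5]
opening: 0.656
grasp_force: 64.7
shift [158.  464.2  49.6] turn [-0.04 -0.04 -2.22] curyaw -104.6 q7 -1.95 t 20.4
```

```bash
python3 -m jog '[[[0,10,25,0,0,0,0],[0,25,70,0,0,0,0],[0,40,118,0,0,0,0],[0,56,166,0,0,0,-1],[0,73,214,0,0,0,-1],[0,89,262,0,0,0,-2.2],[0,105,310,0,0,0,-2.2],[0,121,358,0,0,0,-2.2],[0,137,405,0,0,0,-2.2],[0,150,440,0,0,0,-2.2]]]' 60 | head -2
python3 -m jog '[[[0,8,24,0,0,0,0],[0,8,24,20,0,0,0],[0,8,24,50,0,0,0],[0,8,24,50,0,0,0],[0,8,24,50,0,0,0]]]' 60 | head -3
python3 - <<'E'
from h import *
c=snap('wrist'); im=ortho(c,360,-310,130,130,18,4); cv2.imwrite("pics/o10.png",im)
go(423.9,-376,30,-102.4)
E
```

```text
time: 21.4
tcp_pos: [422.6, -353.2, 129.6]
time: 21.9
tcp_pos: [425.5, -375.4, 79.8]
ee_rot: [[0.977, -0.214, -0.0], [-0.214, -0.977, 0.0], [-0.0, -0.0, -1.0]]
shift [-1.8  0.6 50.4] turn [ 0.03 -0.05  0.06] curyaw -102.3 q7 -1.22 t 21.95
```

View pics/o10.png

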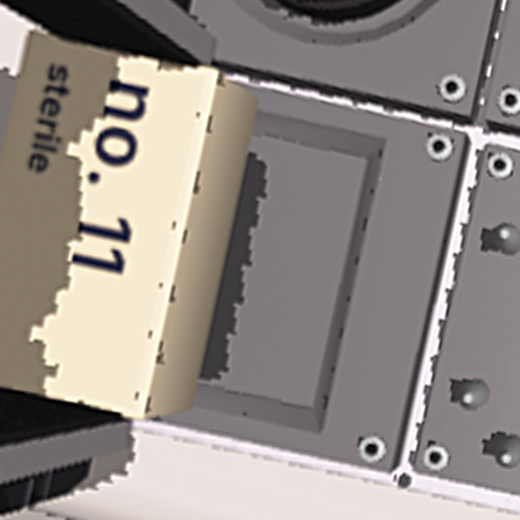

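The carton hangs level and parallel to the oblong pocket (pocket right edge around 345,270). The screws at (438,147) and (371,449) confirm the nest at (423.4,-376.2). Those were the last pictures I may view, so I'll rely on numbers from here.

```bash
python3 -m jog '[[[0,-1.2,0.6,20,0,0,0],[0,-1.2,0.6,40,0,0,0],[0,-1.2,0.6,50,0,0,0],[0,-1.2,0.6,56,0,0,0],[0,-1.2,0.6,59,0,0,0],[0,-1.2,0.6,61,0,0,0],[0,-1.2,0.6,62,0,0,0],[0,-1.2,0.6,63,0,0,0],[0,-1.2,0.6,63,0,0,0]]]' 40
```

```text
time: 22.85
tcp_pos: [423.9, -376.1, 17.5]
ee_rot: [[0.977, -0.214, 0.001], [-0.214, -0.977, -0.001], [0.001, 0.0, -1.0]]
force: [-2.6, 2.6, 18.2]
opening: 0.654
grasp_force: 66.7
```

```bash
python3 -m jog '[[[0.3,0,0,-0.5,0,0,0],[0.5,0,0,-0.5,0,0,0],[0.7,0,0,-0.5,0,0,0],[0.8,0,0,-0.5,0,0,0],[0.8,0,0,-10,0,0,0],[0.8,0,0,-40,0,0,0],[0.8,0,0,-80,0,0,0],[0.8,0,0,-112,0,0,0],[0.8,0,0,-112,0,0,0],[0.8,0,0,-112,0,0,0]]]' 40
python3 - <<'E'
from h import *
c=snap('wrist')
# carton in nest: pale-yellow mask -> top quad on z=30
im=np.array(c["image"]); k=4
o=ortho(c,370,-320,110,110,30,k); hsv=cv2.cvtColor(o,cv2.COLOR_BGR2HSV)
m=((hsv[...,1]>40)&(hsv[...,2]>110)&(hsv[...,0]>12)&(hsv[...,0]<35)).astype('uint8')
m=cv2.morphologyEx(m,cv2.MORPH_OPEN,np.ones((5,5)))
cs=max(cv2.findContours(m,0,2)[0],key=cv2.contourArea); r=cv2.minAreaRect(cs); print("carton",370+r[0][0]/k,-320-r[0][1]/k,r[1][0]/k,r[1][1]/k,r[2])
go(461.6,-4.3,130,-84.6)
E
```

```text
time: 23.85
tcp_pos: [423.8, -376.0, 129.1]
ee_rot: [[0.977, -0.214, 0.001], [-0.214, -0.977, -0.001], [0.001, 0.0, -1.0]]
force: [-0.6, -0.0, -0.5]
opening: 0.901
grasp_force: 0.0
carton 424.84183502197266 -376.5761413574219 35.68043899536133 58.01634216308594 12.22512149810791
shift [ -42.4 -371.    -1.7] turn [ -0.02   0.02 -17.77] curyaw -102.4 q7 -1.21 t 23.9
```

```bash
python3 -m jog '[[[0.8,-5,-45,0,0,0,-2],[0.8,-12,-95,0,0,0,-5],[0.8,-18,-145,0,0,0,-8],[0.8,-24,-195,0,0,0,-11],[0.8,-30,-245,0,0,0,-14],[0.8,-35,-295,0,0,0,-17.8],[0.8,-40,-340,0,0,0,-17.8],[0.8,-42,-371,0,0,0,-17.8],[0.8,-42,-371,0,0,0,-17.8],[0.8,-42,-371,0,0,0,-17.8]]]' 40 | head -2
cat >> h.py <<'E'
def square(c,x0,y0,w,z,dark,n):
    k=4; o=ortho(c,x0,y0,w,w,z,k); g=cv2.cvtColor(o,cv2.COLOR_BGR2GRAY); cv2.imwrite("pics/"+n,o)
    print("pct",np.percentile(g,[2,20,50,80,98]))
    if dark: m=(g<70).astype('uint8')
    else:   # pale tray: edges, filled
        e=cv2.Canny(g,40,100); m=cv2.morphologyEx(e,cv2.MORPH_CLOSE,np.ones((15,15)))//255
    for q in sorted(cv2.findContours(m,0,2)[0],key=cv2.contourArea)[::-1][:2]:
        r=cv2.minAreaRect(cv2.convexHull(q)); print("square",round(x0+r[0][0]/k,1),round(y0-r[0][1]/k,1),np.round(np.array(r[1])/k,1),"angle",round(-r[2],1),round(90-r[2],1))
E
python3 - <<'E'
from h import *
c=look("chip_tray",0); square(c,421,36,80,8,False,"o11.png"); go(461.6,-4.3,-2,-84.6)
E
```

```text
time: 24.9
tcp_pos: [461.7, -4.5, 127.7]
chip_tray 0.9 [279. 195.] origin [463.5  -4.5]
pct [  7. 145. 172. 173. 202.]
square 462.1 -4.3 [51.9 51.9] angle -84.6 5.4
square 427.1 -39.4 [13.4  8. ] angle -8.1 81.9
shift [  0.   -1.5 130. ] turn [ 0.02  0.06 -0.05] curyaw -84.7 q7 -1.6 t 25.0
```

```bash
python3 -m jog '[[[0.6,0.3,-0.5,35,0,0,0],[0.6,0.3,-0.5,75,0,0,0],[0.6,0.3,-0.5,105,0,0,0],[0.6,0.3,-0.5,120,0,0,0],[0.6,0.3,-0.5,125,0,0,0],[0.6,0.3,-0.5,128,0,0,0],[0.6,0.3,-0.5,128,0,0,0],[0.6,0.3,-0.5,128,0,0,0]]]' 30
python3 -m jog '[[[0.3,0,0,0,0,0,0],[0.1,0,0,0,0,0,0],[0,0,0,0,0,0,0],[0,0,0,0,0,0,0],[0,0,0,0,0,0,0],[0,0,0,0,0,0,0]]]' 30
```

```text
time: 25.8
tcp_pos: [462.8, -4.2, 1.1]
ee_rot: [[0.996, 0.094, 0.001], [0.094, -0.996, 0.0], [0.001, -0.0, -1.0]]
force: [-0.8, 0.3, 0.1]
opening: 0.8
grasp_force: 0.0
time: 26.4
tcp_pos: [462.7, -4.0, 1.1]
ee_rot: [[0.996, 0.095, 0.001], [0.095, -0.996, 0.0], [0.001, 0.0, -1.0]]
force: [-0.7, -0.0, 12.5]
opening: 0.583
grasp_force: 28.9
```

```bash
python3 -m jog '[[[0,0,0,-2,0,0,0],[0,0,0,-6,0,0,0],[0,0,0,-14,0,0,0],[0,0,0,-28,0,0,0],[0,0,0,-48,0,0,0],[0,0,0,-70,0,0,0],[0,0,0,-88,0,0,0],[0,0,0,-98,0,0,0],[0,0,0,-100,0,0,0],[0,0,0,-100,0,0,0]]]' 45
python3 - <<'E'
from h import *
c=look("chip_tray",100); s=telemetry.read_state(); z=s["tcp_pos"][2]-1.1+8; print(s["tcp_pos"])
o=ortho(c,421,36,80,80,z,4);cv2.imwrite("pics/o12.png",o)
square(c,421,36,80,z,False,"o12.png"); go(425,-60,101,-84.6)
E
```

```text
time: 27.4
tcp_pos: [462.4, -4.0, 100.2]
ee_rot: [[0.996, 0.095, 0.0], [0.095, -0.996, 0.0], [0.0, -0.0, -1.0]]
force: [0.1, -0.1, 0.1]
opening: 0.571
grasp_force: 46.5
chip_tray 0.83 [277. 267.] origin [461.9  -3.2]
[462.13125535  -4.01871128  99.68041166]
pct [  4.  26.  87. 174. 199.]
square 456.2 -3.9 [70.5 79.7] angle 0.0 90.0
shift [-42.3  52.2  -1.3] turn [-0.01  0.06  0.03] curyaw -84.6 q7 -1.6 t 27.5
```

```bash
cat >> h.py <<'E'
def cells(c,x,y,z):
    """hull of the tray's white cells seen on plane z: centre, size, angle, corners' side lengths"""
    k=6; o=ortho(c,x-32,y+32,64,64,z,k); g=cv2.cvtColor(o,cv2.COLOR_BGR2GRAY); m=(g>max(185,np.percentile(g,99)-18)).astype('uint8')
    cv2.imwrite("pics/cells.png",m*255)
    m=cv2.morphologyEx(m,cv2.MORPH_OPEN,np.ones((5,5))); n,l,st,ce=cv2.connectedComponentsWithStats(m)
    ce=np.array([ce[i] for i in range(1,n) if 100<st[i,4]<4000]); 
    if len(ce)<4: print("few",len(ce)); return
    r=cv2.minAreaRect(np.float32(ce)); print(len(ce),"cells",round(x-32+r[0][0]/k,1),round(y+32-r[0][1]/k,1),np.round(np.array(r[1])/k,1),-round(r[2],1))
    h=cv2.convexHull(np.float32(ce))[:,0]; b=cv2.boxPoints(r); q=np.array([h[np.argmin(((h-p)**2).sum(1))] for p in b]); print("sides",[round(np.linalg.norm(q[i]-q[i-1])/k,1) for i in range(4)])
E
python3 - <<'E'
from h import *
c=snap("wrist"); cells(c,462.1,-4,107)
E
```

```text
10 cells 470.2 -3.6 [37.1 17.9] -84.3
sides [np.float32(37.0), np.float32(17.9), np.float32(36.9), np.float32(17.5)]
```

```bash
cat > tilt.py <<'E'
from h import *
def cents(o,k):
    g=cv2.cvtColor(o,cv2.COLOR_BGR2GRAY); m=cv2.adaptiveThreshold(g,255,cv2.ADAPTIVE_THRESH_MEAN_C,cv2.THRESH_BINARY,int(12*k)|1,-8)
    m=cv2.morphologyEx(m,cv2.MORPH_OPEN,np.ones((3,3)))
    n,l,st,ce=cv2.connectedComponentsWithStats(m)
    return np.array([ce[i] for i in range(1,n) if 25*k*k<st[i,4]<90*k*k and 4*k<st[i,2]<12*k and 4*k<st[i,3]<12*k])
def grid(ce,k,ang):
    a=np.radians(ang); R=np.array([[np.cos(a),-np.sin(a)],[np.sin(a),np.cos(a)]])  # image y down
    q=ce@R.T/k; q0=q[np.argmin(abs(q-np.median(q,0)).sum(1))]; ij=np.round((q-q0)/9.2)
    A=np.c_[ij,np.ones(len(ij))]; M,res,_,_=np.linalg.lstsq(A,q,rcond=None); print(len(ce),"pitch/skew",M[:2].round(2).tolist(),"rms",np.sqrt(np.mean((A@M-q)**2)).round(2))
if __name__=="__main__":
    o=cv2.imread("pics/o11.png"); grid(cents(o,4),4,5.4)
    c=snap("wrist"); grid(cents(ortho(c,430,28,64,64,107,4),4),4,5.4)
E
python3 tilt.py
```

```text
4 pitch/skew [[9.3, 0.04], [-0.01, 9.31]] rms 0.01
6 pitch/skew [[9.2, 0.05], [-0.0, 9.19]] rms 0.18
```

```bash
python3 -m jog '[[[0,-6,8,0,0,0,0],[0,-18,24,0,0,0,0],[0,-32,48,0,0,0,0],[0,-42,80,0,0,0,2],[0,-45,118,0,0,0,5],[0,-47,158,0,0,0,8],[0,-49,198,0,0,0,11],[0,-50,238,0,0,0,14],[0,-50,272,0,0,0,17],[0,-48,300,0,0,0,17.8]]]' 45 | head -2
python3 -m jog '[[[0,0,15,0,0,0,0],[0,8,28,0,0,0,0],[0,15,32,0,0,0,0],[0,15,32,0,0,0,0],[0,15,32,0,0,0,0]]]' 45 | head -2
python3 -c "
from h import *
go(513.7,-395.8,100,-102.4)"
```

```text
time: 28.6
tcp_pos: [441.7, -309.8, 100.0]
time: 29.1
tcp_pos: [450.2, -341.1, 100.0]
shift [73.8 39.9 -0.1] turn [-0.03  0.05  0.06] curyaw -102.3 q7 -1.31 t 29.1
```

```bash
python3 -m jog '[[[0,20,11,0,0,0,0],[0,45,25,0,0,0,0],[0,65,35,0,0,0,0],[0,74,40,0,0,0,0],[0,74,40,20,0,0,0],[0,74,40,35,0,0,0],[0,74,40,45,0,0,0],[0,74,40,45,0,0,0],[0,74,40,45,0,0,0]]]' 45 | head -2
python3 - <<'E'
from h import *
go(513.9,-395.7,12,-102.4)
c=look("nest_pins",6)
# fit the four deck screws/pins: save for check of the +u side: project expected pin bases and measure local match
import itertools
a=np.radians(-12.4);u=np.array([np.cos(a),np.sin(a)]);v=np.array([-u[1],u[0]])
o=ortho(c,450,-330,130,130,11,4);g=cv2.cvtColor(o,cv2.COLOR_BGR2GRAY).astype(float)
q=cv2.HoughCircles(cv2.GaussianBlur(g,(0,0),1).astype('uint8'),cv2.HOUGH_GRADIENT,1,20,param1=120,param2=13,minRadius=6,maxRadius=14)
if q is not None:
    for x,y,r in q[0]:
        d=np.array([450+x/4,-330-y/4])-np.array([513.9,-395.7]); print("circ u,v",(d@u).round(1),(d@v).round(1),r/4)
E
```

```text
time: 30.0
tcp_pos: [514.5, -396.6, 55.6]
shift [-0.8 -0.7 43.6] turn [ 0.   -0.    0.04] curyaw -102.4 q7 -1.27 t 30.0
nest_pins 0.58 [277. 226.] origin [ 517.5 -396.3]
circ u,v 38.0 -39.2 3.025
circ u,v 38.1 38.4 3.025
circ u,v 48.4 44.2 1.65
circ u,v 36.6 55.7 1.725
circ u,v 2.1 -32.0 3.05
circ u,v 31.9 18.9 2.95
```

```bash
python3 -m jog '[[[0,-1.3,-0.4,8,0,0,0],[0,-1.3,-0.4,16,0,0,0],[0,-1.3,-0.4,22,0,0,0],[0,-1.3,-0.4,26,0,0,0],[0,-1.3,-0.4,29,0,0,0],[0,-1.3,-0.4,32,0,0,0],[0,-1.3,-0.4,35,0,0,0],[0,-1.3,-0.4,37,0,0,0],[0,-1.3,-0.4,37,0,0,0]]]' 45
python3 -m jog '[[[0,0,0,1.5,0,0,0],[0,0,0,3,0,0,0],[0,0,0,4.5,0,0,0],[0,0,0,4.5,0,0,0]]]' 45
```

```text
time: 31.0
tcp_pos: [513.3, -395.8, 18.1]
ee_rot: [[0.977, -0.214, -0.0], [-0.214, -0.977, 0.0], [-0.0, -0.0, -1.0]]
force: [0.4, 0.6, -0.2]
opening: 0.567
grasp_force: 46.6
time: 31.4
tcp_pos: [513.3, -395.9, 13.6]
ee_rot: [[0.977, -0.214, -0.0], [-0.214, -0.977, 0.0], [-0.0, -0.0, -1.0]]
force: [-0.0, 0.1, -0.0]
opening: 0.571
grasp_force: 46.6
```

No contact so far. Last slow millimetres.

```bash
python3 -m jog '[[[0,0,0,0.5,0,0,0],[0,0,0,1,0,0,0],[0,0,0,1.5,0,0,0],[0,0,0,1.5,0,0,0]]]' 45
python3 -m jog '[[[0,0,0,0.3,0,0,0],[0,0,0,0.6,0,0,0],[0,0,0,0.6,0,0,0]]]' 45
```

```text
time: 31.8
tcp_pos: [513.3, -396.0, 12.4]
ee_rot: [[0.977, -0.214, 0.0], [-0.214, -0.977, 0.0], [0.0, -0.0, -1.0]]
force: [-1.0, 1.0, 3.0]
opening: 0.571
grasp_force: 46.9
time: 32.1
tcp_pos: [513.4, -396.0, 12.3]
ee_rot: [[0.977, -0.214, 0.0], [-0.214, -0.977, -0.0], [0.0, 0.0, -1.0]]
force: [-3.8, 3.4, 12.0]
opening: 0.574
grasp_force: 48.0
```

```bash
python3 -m jog '[[[0.1,0,0,-0.3,0,0,0],[0.2,0,0,-0.3,0,0,0],[0.3,0,0,-0.3,0,0,0],[0.36,0,0,-0.3,0,0,0],[0.36,0,0,-0.3,0,0,0],[0.36,0,0,-8,0,0,0],[0.36,0,0,-25,0,0,0],[0.36,0,0,-60,0,0,0],[0.36,0,0,-98,0,0,0],[0.36,0,0,-98,0,0,0]]]' 30
python3 - <<'E'
from h import *; from tilt import *
c=snap('wrist'); look("chip_tray",11)
o=ortho(c,473,-356,80,80,19,4); cv2.imwrite("pics/o13.png",o); ce=cents(o,4); grid(ce,4,-12.4)
print((np.array([473,-356])+ce.mean(0)/4*[1,-1]) if len(ce) else "")
cells(c,513.3,-396,19)
go(430,-330,110,-102.4);go(430,60,130,-68.3);go(481.5,95.1,130,-68.3)
E
```

```text
time: 33.1
tcp_pos: [515.2, -397.3, 115.9]
ee_rot: [[0.977, -0.215, 0.007], [-0.215, -0.977, -0.005], [0.007, 0.003, -1.0]]
force: [-0.5, 0.5, -1.0]
opening: 0.681
grasp_force: 0.0
chip_tray 0.76 [280. 208.] origin [ 512.7 -397.3]
3 pitch/skew [[12.06, 1.55], [1.39, 13.49]] rms 0.0
[ 493.63040164 -366.62205895]
17 cells 511.5 -395.8 [37.3 37.3] -12.6
sides [np.float32(37.3), np.float32(37.1), np.float32(37.1), np.float32(37.2)]
shift [-95.5 -46.6   0.3] turn [ 0.01 -0.02  0.03] curyaw -102.4 q7 -1.27 t 33.25
shift [-179.  -427.5  -19.8] turn [ 1.000e-02 -2.000e-02 -3.407e+01] curyaw -102.4 q7 -1.27 t 33.25
shift [-136.3 -472.8  -19.8] turn [ 1.000e-02 -2.000e-02 -3.407e+01] curyaw -102.4 q7 -1.27 t 33.25
```

```bash
python3 -m jog '[[[0.6,-35,-15,0,0,0,0],[0.6,-75,-35,-5,0,0,0],[0.6,-105,-72,-10,0,0,-3],[0.6,-118,-120,-15,0,0,-8],[0.6,-130,-168,-20,0,0,-14],[0.6,-142,-216,-20,0,0,-20],[0.6,-153,-264,-20,0,0,-26],[0.6,-162,-312,-20,0,0,-31],[0.6,-170,-360,-20,0,0,-34],[0.6,-170,-400,-20,0,0,-34]]]' 30 | head -2
python3 -c "
from h import *
go(481.5,95.1,130,-68.3)"
```

```text
time: 34.25
tcp_pos: [432.0, 33.8, 129.5]
shift [ 68.7 -38.5  -0.6] turn [-0.05  0.07  0.14] curyaw -68.2 q7 -1.53 t 34.25
```

```bash
python3 -m jog '[[[0.6,35,-20,0,0,0,0],[0.6,60,-33,0,0,0,0],[0.6,68.7,-38.5,0,0,0,0],[0.6,68.7,-38.5,0,0,0,0],[0.6,68.7,-38.5,0,0,0,0]]]' 30 | head -2
python3 - <<'E'
from h import *
c=look("cover_tray",0); square(c,441,135,80,6.6,True,"o14.png"); go(481.5,95.1,1.1,-68.3)
E
```

```text
time: 34.75
tcp_pos: [481.9, 91.1, 129.5]
cover_tray 0.71 [273. 196.] origin [479.7  96. ]
pct [ 11.  24. 176. 177. 185.]
square 481.2 96.4 [50.8 51.1] angle -68.4 21.6
square 444.5 79.8 [0.6 1.2] angle -71.6 18.4
shift [  1.1  -4.  128.6] turn [ 0.01  0.05 -0.15] curyaw -68.4 q7 -1.59 t 34.85
```

```bash
python3 -m jog '[[[0.6,1.3,-5.2,35,0,0,0],[0.6,1.3,-5.2,75,0,0,0],[0.6,1.3,-5.2,105,0,0,0],[0.6,1.3,-5.2,120,0,0,0],[0.6,1.3,-5.2,126,0,0,0],[0.6,1.3,-5.2,129,0,0,0],[0.6,1.3,-5.2,129,0,0,0],[0.3,1.3,-5.2,129,0,0,0],[0.1,1.3,-5.2,129,0,0,0],[0,1.3,-5.2,129,0,0,0]]]' 35 | head -2
python3 -m jog '[[[0,0,0,0,0,0,0],[0,0,0,0,0,0,0],[0,0,0,0,0,0,0]]]' 35
python3 -m jog '[[[0,0,0,-4,0,0,0],[0,0,0,-16,0,0,0],[0,0,0,-40,0,0,0],[0,0,0,-75,0,0,0],[0,0,0,-105,0,0,0],[0,0,0,-120,0,0,0],[0,0,0,-120,0,0,0],[0,0,0,-120,0,0,0]]]' 45
python3 - <<'E'
from h import *
s=telemetry.read_state(); c=snap("wrist"); p=s["tcp_pos"]; print(p); look("cover_tray",p[2]-1)
o=ortho(c,p[0]-40,p[1]+40,80,80,p[2]+5,4); cv2.imwrite("pics/o15.png",o)
go(425,30,121,-68.3); go(430,-330,110,-102.4); go(513.3,-396,110,-102.4)
E
```

```text
time: 35.85
tcp_pos: [482.3, 97.6, 1.8]
time: 36.15
tcp_pos: [482.3, 97.6, 1.8]
ee_rot: [[0.93, 0.368, 0.001], [0.368, -0.93, 0.0], [0.001, 0.0, -1.0]]
force: [-1.8, -0.1, 13.2]
opening: 0.577
grasp_force: 33.8
time: 36.95
tcp_pos: [481.9, 97.5, 121.0]
ee_rot: [[0.93, 0.369, 0.001], [0.369, -0.93, 0.0], [0.001, 0.0, -1.0]]
force: [0.5, -0.4, -2.0]
opening: 0.559
grasp_force: 46.5
[481.93242271  97.53676668 121.03844178]
shift [-77.5  41.9  -0.8] turn [-0.01  0.07 -0.07] curyaw -68.4 q7 -1.6 t 37.1
shift [-205.6  378.4   10.2] turn [1.000e-02 7.000e-02 3.403e+01] curyaw -68.4 q7 -1.6 t 37.1
shift [-152.5  470.5   10.2] turn [1.000e-02 7.000e-02 3.403e+01] curyaw -68.4 q7 -1.6 t 37.1
```

```bash
python3 -m jog '[[[0,-25,12,0,0,0,0],[0,-60,30,0,0,0,0],[0,-85,60,0,0,0,2],[0,-105,100,0,0,0,6],[0,-122,143,0,0,0,11],[0,-139,186,0,0,0,16],[0,-156,230,0,0,0,22],[0,-172,275,0,0,0,28],[0,-187,318,0,0,0,34],[0,-198,352,5,0,0,34]]]' 45 | head -2
python3 -m jog '[[[0,0,0,0,0,0,0]]]' 45
python3 -c "
from h import *
go(514.2,-396,110,-102.4)"
```

```text
time: 38.1
tcp_pos: [427.0, -305.4, 115.4]
time: 38.2
tcp_pos: [426.3, -307.0, 114.4]
ee_rot: [[0.976, -0.22, -0.001], [-0.22, -0.976, -0.001], [-0.001, 0.001, -1.0]]
force: [0.3, 1.4, 0.1]
opening: 0.563
grasp_force: 46.5
shift [105.4  67.5   4.4] turn [ 0.08  0.06 -0.29] curyaw -102.7 q7 -1.36 t 38.2
```

```bash
python3 -m jog '[[[0,25,16,0,0,0,0],[0,55,35,0,0,0,0],[0,85,55,0,0,0,0],[0,105,67.5,4,0,0,0],[0,105,67.5,25,0,0,-0.3],[0,105,67.5,45,0,0,-0.3],[0,105,67.5,54,0,0,-0.3],[0,105,67.5,54,0,0,-0.3],[0,105,67.5,54,0,0,-0.3]]]' 45
python3 - <<'E'
from h import *
go(514.2,-396,40,-102.4)
c=snap('wrist'); a=np.radians(-12.4);u=np.array([np.cos(a),np.sin(a)]);v=np.array([-u[1],u[0]])
o=ortho(c,450,-330,130,130,11,4);g=cv2.cvtColor(o,cv2.COLOR_BGR2GRAY)
q=cv2.HoughCircles(cv2.GaussianBlur(g,(0,0),1),cv2.HOUGH_GRADIENT,1,20,param1=120,param2=13,minRadius=10,maxRadius=14)
for x,y,r in ([] if q is None else q[0]):
    d=np.array([450+x/4,-330-y/4])-np.array([513.3,-395.9]); print("circ u,v",(d@u).round(1),(d@v).round(1),r/4)
# cover edge: front edge (tool +x) of the dark top at its height
z=telemetry.read_state()["tcp_pos"][2]-1.8+6.6; p=telemetry.read_state()["tcp_pos"]
W=[proj(c,[*(np.array(p[:2])+s*u+t*v),z]) for s in np.arange(10,45,.5) for t in (-15,-8,0,8,15)]
I=cv2.cvtColor(np.array(c["image"]),cv2.COLOR_BGR2GRAY)
V=np.array([I[int(round(b)),int(round(a_))] for a_,b in W]).reshape(-1,5)
for i in range(24,46): print(np.arange(10,45,.5)[i],V[i])
E
```

```text
time: 39.1
tcp_pos: [516.0, -391.0, 62.2]
ee_rot: [[0.978, -0.209, 0.0], [-0.209, -0.978, -0.0], [0.0, 0.0, -1.0]]
force: [0.7, 0.4, -0.3]
opening: 0.563
grasp_force: 46.5
shift [-0.7  5.3 22.2] turn [ 0.   -0.02  0.34] curyaw -102.1 q7 -1.29 t 39.1
circ u,v 38.8 -38.8 3.025
circ u,v 37.2 55.8 3.05
circ u,v 39.0 38.5 3.025
22.0 [31 31 33 30 31]
22.5 [30 31 31 31 29]
23.0 [31 30 28 27 30]
23.5 [30 29 25 27 26]
24.0 [25 24 17 19 19]
24.5 [17 17 15 13 15]
25.0 [13 14 13 14 13]
25.5 [14 48 26 62 31]
26.0 [ 50  98  57 130  56]
26.5 [104  86  46 142  67]
27.0 [ 88 112  97 237 126]
27.5 [108 209 200 186 119]
28.0 [185 194 190 188 119]
28.5 [199 188 220 218 117]
29.0 [220 186 229 245 116]
29.5 [190 187 228 241 116]
30.0 [211 189 228 240 115]
30.5 [211 214 227 240 117]
31.0 [212 212 227 240 117]
31.5 [213 197 228 240 106]
32.0 [212 208 228 240 125]
32.5 [197 208 227 239 124]
```

```bash
python3 -m jog '[[[0,-0.6,5.4,0,0,0,0.3],[0,-0.6,5.4,10,0,0,0.3],[0,-0.6,5.4,20,0,0,0.3],[0,-0.6,5.4,27,0,0,0.3],[0,-0.6,5.4,32,0,0,0.3],[0,-0.6,5.4,35,0,0,0.3],[0,-0.6,5.4,37,0,0,0.3],[0,-0.6,5.4,37,0,0,0.3],[0,-0.6,5.4,37,0,0,0.3]]]' 45
python3 -c "
from h import *
go(514.3,-396.2,21,-102.4)"
```

```text
time: 40.05
tcp_pos: [514.1, -396.2, 24.9]
ee_rot: [[0.977, -0.214, 0.0], [-0.214, -0.977, -0.0], [0.0, 0.0, -1.0]]
force: [-0.6, -1.0, 0.6]
opening: 0.564
grasp_force: 46.5
shift [ 0.2 -0.1  3.9] turn [ 0.   -0.02  0.03] curyaw -102.4 q7 -1.29 t 40.05
```

```bash
python3 -m jog '[[[0,0.2,0,1,0,0,0],[0,0.2,0,2,0,0,0],[0,0.2,0,3,0,0,0],[0,0.2,0,3.5,0,0,0],[0,0.2,0,3.5,0,0,0]]]' 45
python3 -m jog '[[[0,0,0,0.4,0,0,0],[0,0,0,0.8,0,0,0],[0,0,0,0.8,0,0,0]]]' 45
```

```text
time: 40.55
tcp_pos: [514.2, -396.2, 21.2]
ee_rot: [[0.977, -0.214, -0.0], [-0.214, -0.977, 0.0], [-0.0, -0.0, -1.0]]
force: [-1.0, 0.7, 1.6]
opening: 0.566
grasp_force: 47.0
time: 40.85
tcp_pos: [514.2, -396.2, 21.1]
ee_rot: [[0.977, -0.214, 0.0], [-0.214, -0.977, -0.0], [0.0, 0.0, -1.0]]
force: [-4.6, 2.6, 12.9]
opening: 0.563
grasp_force: 49.5
```

```bash
python3 -m jog '[[[0.1,0,0,-0.4,0,0,0],[0.2,0,0,-0.4,0,0,0],[0.3,0,0,-0.4,0,0,0],[0.36,0,0,-0.4,0,0,0],[0.36,0,0,-0.4,0,0,0],[0.36,0,0,-8,0,0,0],[0.36,0,0,-25,0,0,0],[0.36,0,0,-60,0,0,0],[0.36,0,0,-90,0,0,0],[0.36,0,0,-90,0,0,0]]]' 30 | head -2
python3 -m jog '[[[0.36,-30,0,0,0,0,0],[0.36,-60,0,0,0,0,0],[0.36,-60,0,0,0,0,0],[0.36,-60,0,0,0,0,0]]]'
python3 - <<'E'
from h import *
c=snap('wrist',"w16.png"); look("cover_tray",19); look("chip_tray",11)
o=ortho(c,473,-356,80,80,25.6,4); cv2.imwrite("pics/o16.png",o)
a=np.radians(-12.4);u=np.array([np.cos(a),np.sin(a)]);v=np.array([-u[1],u[0]]); C=np.array([513.4,-396.])
I=cv2.cvtColor(np.array(c["image"]),cv2.COLOR_BGR2GRAY)
def prof(d,e,z,name):
    print(name)
    for s in np.arange(19,34,.5): print(s,[int(I[tuple(np.round(proj(c,[*(C+s*d+t*e),z])).astype(int)[::-1])]) for t in (-10,-5,0,5,10)],end=" ")
    print()
prof(u,v,25.6,"+u");prof(-u,v,25.6,"-u");prof(v,u,25.6,"+v");prof(-v,u,25.6,"-v")
E
```

```text
time: 41.85
tcp_pos: [515.7, -397.4, 115.8]
time: 42.25
tcp_pos: [455.8, -383.6, 111.4]
ee_rot: [[0.977, -0.215, 0.001], [-0.215, -0.977, -0.001], [0.001, 0.0, -1.0]]
force: [1.2, 0.6, -0.9]
opening: 0.682
grasp_force: 0.0
cover_tray 0.68 [278. 135.] origin [ 512.5 -395.1]
+u
19.0 [28, 33, 33, 34, 34] 19.5 [28, 33, 33, 34, 34] 20.0 [68, 67, 68, 68, 69] 20.5 [63, 65, 64, 66, 67] 21.0 [64, 65, 64, 65, 66] 21.5 [64, 65, 64, 65, 66] 22.0 [64, 64, 66, 65, 67] 22.5 [64, 66, 66, 67, 67] 23.0 [57, 59, 59, 59, 60] 23.5 [57, 59, 59, 59, 60] 24.0 [47, 46, 47, 47, 46] 24.5 [134, 135, 134, 134, 136] 25.0 [162, 163, 164, 164, 164] 25.5 [158, 157, 158, 158, 158] 26.0 [158, 157, 158, 158, 158] 26.5 [155, 156, 157, 157, 157] 27.0 [157, 157, 157, 157, 158] 27.5 [156, 157, 157, 158, 158] 28.0 [156, 157, 157, 158, 158] 28.5 [157, 156, 157, 158, 158] 29.0 [157, 157, 158, 158, 158] 29.5 [157, 158, 158, 159, 158] 30.0 [157, 158, 158, 158, 159] 30.5 [157, 158, 158, 158, 159] 31.0 [157, 158, 158, 158, 159] 31.5 [158, 159, 159, 159, 159] 32.0 [158, 160, 159, 160, 160] 32.5 [158, 160, 159, 160, 160] 33.0 [159,
[... 1945 characters left out ...]
, 46, 86, 57] 22.5 [41, 97, 90, 86, 56] 23.0 [41, 148, 174, 168, 56] 23.5 [43, 148, 174, 137, 56] 24.0 [41, 89, 169, 137, 53] 24.5 [41, 25, 25, 23, 53] 25.0 [32, 25, 52, 39, 39] 25.5 [86, 74, 52, 106, 88] 26.0 [153, 156, 128, 106, 160] 26.5 [153, 156, 151, 158, 160] 27.0 [144, 146, 151, 149, 150] 27.5 [141, 144, 146, 149, 149] 28.0 [141, 143, 145, 148, 149] 28.5 [142, 143, 145, 147, 149] 29.0 [142, 144, 145, 148, 149] 29.5 [142, 144, 145, 148, 149] 30.0 [142, 144, 145, 147, 149] 30.5 [142, 144, 145, 147, 149] 31.0 [142, 144, 145, 147, 148] 31.5 [142, 144, 144, 148, 148] 32.0 [141, 144, 144, 148, 148] 32.5 [142, 143, 145, 148, 149] 33.0 [142, 143, 144, 147, 148] 33.5 [142, 143, 145, 148, 148]
```

The numbers show the cover level and square on the tray: all edges are 24.4–26.7 mm from the nest centre, and it seated at the expected height. One last position check with the networks before handing in.

```bash
python3 - <<'E'
from h import *
for cam in ("top","scene"):
    c=snap(cam)
    for n,z in dict(objective=11,loupe=11,blade_carton=12,cover_tray=19,petri_dish=0).items():
        for r in spotter.landmark_of(cam,n)[:1]: print(cam,n,round(r["score"],2),onplane(c,r["at"][0]*560,r["at"][1]*420,z)[:2].round(1))
s=telemetry.read_state(); print(s["time"],s["force"],np.abs(s["joint_vel"]).max())
print(robot.hand_in())
E
```

```text
top objective 0.8 [ 440.7 -287.3]
top loupe 0.56 [ 530.2 -300.5]
top blade_carton 0.72 [ 434.4 -375.1]
top petri_dish 0.8 [550.9 -38.2]
scene objective 0.58 [ 440.8 -286.5]
scene loupe 0.55 [ 533.  -305.7]
scene blade_carton 0.88 [ 415.  -375.3]
scene cover_tray 0.68 [ 508.4 -395.9]
scene petri_dish 0.72 [ 447.8 -281.6]
43.1 [ 0.15979877 -0.65672088  0.94172971] 0.0015965981911751541
the job is handed in; nothing more can be done
None
```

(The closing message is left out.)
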